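# Feed a screw pot into the pedal bin and ease its lid shut

## Robot

A 6-joint arm with a two-finger parallel gripper is mounted at the origin on a cart in front of the work surface, level with it; the furniture and walls round the work are solid. World frame = base frame: x ahead of the robot, y to its left, z up, the work surface at z = 0. Lengths are in m, angles in rad, forces in N, time in s.
With the tool pointing down it reaches from about 0.35 to 0.775 m from the base axis. Payload 5.5 kg.
Tool frame: the origin (TCP) lies at the very end of the fingers, on their centre line; the grasp point (between the pads) lies 19 mm behind it; z points along the fingers, y is the line along which they close (so a half turn about z gives the same grasp; the last joint's range is limited). The gripper opens to 85 mm and grips with 20 to 120 N. Pads are 22 mm wide; open, the fingers measure 114 mm over their backs; the gripper's body (76 mm by 85 mm) begins 54 mm behind the grasp point. The pads swing forward as they close: fully open they stand 13 mm farther back than shut.
Start: joints at [1.035, 0.313, 0.046, 1.304, 0, 1.431], TCP at [0.222, 0.531, 0.231] pointing down, gripper open.
Joint ranges: [-2.76, 2.76], [-0.86, 1.69], [-1.03, 1.26], [-2.2, 2.34], [-1.47, 1.5], [-3.14, 3.14]. Speed limits (rad/s): [2.57, 2.57, 3.14, 3.14, 3.14, 3.14].

## Interface

Orientations are given as a unit quaternion [w, x, y, z].
In Python, from workcell import env, imaging, ticket gives the robot as it stands. The module is installed in compiled form; this text tells all that it offers.
- The arm moves only by the tool apply_moves, never from a script. Its argument "rows" is a list of rows, each an object with "xyz": the shift along the tool's x, y, z in mm, a list of three; "turn": the turn, a rotation vector about the tool's x, y, z in rad, a list of three; "grip": the opening, from 0 (shut) to 1 (fully open). A call has 1 to 12 rows; each row is the pose to reach, as a shift and turn from the pose commanded when the call began, along the tool's axes at that moment; what a row does not reach only later rows make up. A row lasts 1/12 s, in which the tool goes at most 41.7 mm and 7.16 degrees, less where a joint would pass 70% of its speed; a pose out of reach is approached as far as the arm can. A call with a gripper value outside its range is refused whole. The fingers move at their own pace and stop on an object; "force" is the grip in N (left out, the last holds). Time passes only in rows, so rows that repeat a pose let the fingers close. It gives the time, the measured TCP pose, the force, the opening and the grip force at its end, in the units of the state.
- env.get_state(): the state, without advancing time (a new reading comes with each control period).
- imaging.read_camera(name): name is "scene" or "top" or "wrist"; returns a dict with "color" (420x560x3 uint8, blue, green, red), "z_map" (420x560 float32, m along the optical axis (not along the pixel's ray), 0 where there is no reading), "camera_matrix" (3x3 intrinsics, pixels), "view" (4x4, takes a point from world to camera coordinates). Camera axes: x right, y down, z forward; pixel columns grow to the right and rows downward; lengths in m; the calibration is good to about 2 mm. A picture is of the moment at which its call begins.
- ticket.hand_in(): hands the job in; it is judged then, once.
The state is a dict: "clock": time; "joint_pos": joint angles; "qvel": joint speeds; "tau": joint torques, N m; "tcp_pos": TCP position; "orientation": TCP orientation; "wrist_force": force on the tool from outside, world axes, zero at the start; "ft_torque": the same for the moment, N m; "finger_gap": finger opening in m; "grip_force": force on a finger pad.
Only numpy, scipy, OpenCV 4.12 (cv2) and the standard library are available. Lean on these libraries where they do the work, as an engineer would, in place of code of your own. Each camera call takes 0.05 s, during which the arm holds its last target. There are 200 camera calls.

## Task

Put the small white screw pot into the pedal bin: stand it on the bin's sloping feed chute, where it rests against the shut lid, and let go; then press the pedal gently right down to its stop without forcing it, and keep the lid fully raised until the pot has slid into the bin. Then ease the pedal back up slowly so that the lid settles shut without dropping, and leave the pedal alone; work the lid only by the pedal and leave the neighbouring card box and cup where they are.

Things in the scene. Friction and masses are not known exactly. Their poses are not given: they have to be found in the camera images.
- bin: Pedal bin fixed to the table: grey plinth 114 x 124 mm (x, y), 70 mm high, and on it a bright sheet-metal basket, inside 108 x 118 mm, floor at 70 mm, rim at 128 mm. Origin: centre of its underside, z up. The pedal is on its -x side, the feed chute on its +y side; the lid's hinge runs along x on the -y rim.
- chute_mid (a point): Point on the chute's sheet, midway across, 45 mm up the slope from its foot; axes as the bin's. The slick sheet rises 30 degrees towards the bin's +y, from its foot at (0, 64, 131) mm from the bin's origin to (0, 161, 187); 68 mm wide between side walls 11 mm high. A pot let go on it slides by itself to lean on the lid, its underside's centre then 85 to 100 mm from the bin's origin in y.
- pedal_slot (a point): Middle of the slot in the plinth's -x side, (-57, 0, 45) mm from the bin's origin, axes as the bin's. A lever comes out of it and ends in a flat pad 46 x 56 mm (x, y), centre 88 mm out (give or take 4). Its pivot height is adjustable and unknown: the pad's top rests at 63 mm give or take 13 above the table, and goes down 29 mm from there to its stop, raising the lid in proportion.
- lid_angle (a joint): Lid angle, rad: 0 shut, 1.1 (fully raised) when the pedal meets its stop. Nothing damps the lid: let go, it slams; 2 to 3 s from open to shut is gentle, faster than 2 rad/s is dropping it.
- pedal_give (a joint): Yield of the overload spring in the pedal lever, rad: 0 in normal use (the reading is too noisy to press by). The pedal takes about 4 to 9 N at the pad's centre all the way down; at its stop the spring starts to yield at 10.5 N and then gives 1 mm at the pad (0.007 rad) per 5 N. 11 to 16 N is on the stop; over 0.017 rad (about 22 N) forces the pedal.
- bin_lid: The lid: a bright sheet, 116 x 122 mm, 3 mm thick. Origin in the middle of the hinge line, at (0, -62, 129) mm from the bin's origin; its y points from the hinge to the free edge (122 mm away), where an upstand 72 mm long and 25 mm high dams the foot of the chute.
- pot: Small closed white screw pot, upright on the table, round, 41 mm in diameter over the lid (39 mm below it) and 34 mm high, about 30 g. Origin: centre of the underside; z up its axis. It may stand in any of three places to the robot's right, which it shares with the card box and the cup.
- card_box: Neighbour, to be left alone: small dark card box with a lid, 45 x 62 x 31 mm. Origin: centre of the underside.
- green_cup: Neighbour, to be left alone: small round open sorting cup, 56 mm across, 21 mm high. Origin: centre of the underside.
Mind the look-alikes: they are no part of the job. What is shaped like the pot but brown or red is not meant.

How it is judged:
By the outcome, as a careful person would: the job done as asked, in the order asked, and still so for the second after the job is handed in, with the robot touching nothing.
It also fails if it takes over 72 s, if anything falls off the work surface, if the arm or the gripper's body presses on something with over 40 N, if the wrist force passes 120 N, or if a joint passes its speed limit or range.

## Working session

There is one attempt and no reset: what is moved stays moved. The work goes in short steps, Python scripts to look and compute and a tool call to move; the robot and the scene stay as the last step left them, time stands still between calls to the robot, and variables do not carry over. Pictures are saved under pics/ and viewed, at most 10 in all, crops included, and the job is handed in when it is done.

Besides the shell and the picture viewer there is one more tool, called after "Call:" as name(argument=value, ...), one argument or row to a line, values as JSON. apply_moves: Moves the arm, as the interface text tells. Its arguments: {"type":"object","properties":{"rows":{"type":"array"},"force":{"type":"number"}},"required":["rows"]}

```bash
mkdir -p pics; cat > h.py <<'E'
import numpy as np,cv2
from workcell import env,imaging,ticket
def px2w(c,u,v,z=None):
    K=c["camera_matrix"];T=np.linalg.inv(c["view"])
    r=np.linalg.inv(K)@np.array([u,v,1.0]);
    o=T[:3,3];d=T[:3,:3]@r
    if z is None: return o+d*c["z_map"][int(round(v)),int(round(u))]
    return o+d*(z-o[2])/d[2]
def cloud(c):
    K=c["camera_matrix"];T=np.linalg.inv(c["view"]);h,w=c["z_map"].shape
    u,v=np.meshgrid(np.arange(w),np.arange(h))
    r=np.stack([u,v,np.ones_like(u)],-1)@np.linalg.inv(K).T*c["z_map"][...,None]
    return r@T[:3,:3].T+T[:3,3]
E
python3 - <<'E'
from h import *
for n in("scene","top"):
    c=imaging.read_camera(n);np.savez(n+"0.npz",**c);cv2.imwrite(f"pics/{n}0.png",c["color"])
s=env.get_state();print(s)
E
```

```text
{'clock': 0.1, 'joint_pos': array([ 1.03539542e+00,  3.13921650e-01,  4.51229894e-02,  1.30358542e+00,
       -6.99641207e-06,  1.43118985e+00]), 'qvel': array([ 0.0001166 , -0.00143124,  0.00283948, -0.0002433 , -0.00059677,
        0.00056985]), 'tau': array([ 2.22810391e-03, -4.81724060e+01,  2.99244493e+01,  1.27324436e-02,
       -1.02721069e-04,  4.16923482e-07]), 'tcp_pos': array([0.22147692, 0.53016413, 0.23051254]), 'orientation': array([-2.59577106e-04,  1.96607961e-01,  9.80481861e-01, -7.50246356e-04]), 'wrist_force': array([ 0.03696609, -0.14761714, -0.68245805]), 'ft_torque': array([ 0.02034341,  0.01893985, -0.00834501]), 'grip_force': 0.0, 'finger_gap': 0.08530591894762818}
```

View pics/scene0.png

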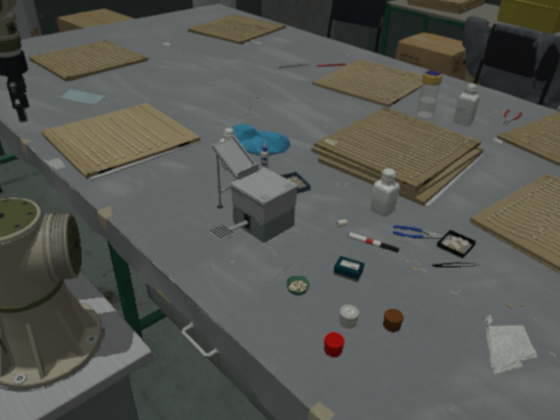

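View pics/top0.png

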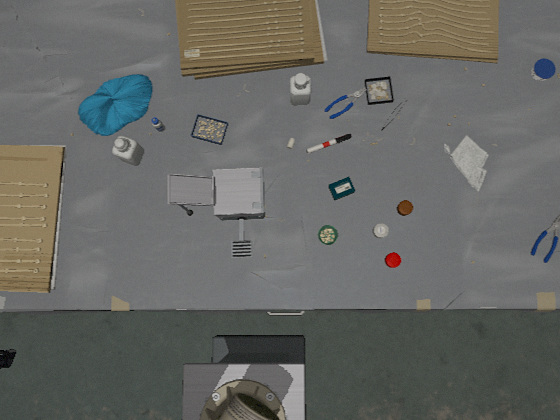

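Top view: the bin is at (239,193), its pedal at (242,248) and its chute at (190,190). Pot candidates are white (381,230), brown (405,208) and red (393,260). Only the white one fits the description. The cup is at (328,235) and the card box at (342,188).

```bash
python3 - <<'E'
from h import *
c=dict(np.load("top0.npz"));P=cloud(c);img=c["color"]
a=cv2.resize(img[165:275,310:420],None,fx=5,fy=5,interpolation=cv2.INTER_CUBIC)
cv2.imwrite("pics/crop1.png",a)
print("cam",np.linalg.inv(c["view"])[:3,3])
Z=P[...,2]
def rep(name,m):
    n,l,st,ce=cv2.connectedComponentsWithStats(m.astype(np.uint8))
    for i in range(1,n):
        if st[i,4]>8:
            u,v=ce[i];q=P[l==i];print(name,ce[i].round(1),st[i,4],"mean",q.mean(0).round(4),"zmed",np.median(q[:,2]).round(4),"min",q.min(0).round(3),"max",q.max(0).round(3))
roi=np.zeros(Z.shape,bool);roi[165:275,310:420]=1
rep("obj",roi&(Z>0.012))
roi[:]=0;roi[160:215,210:270]=1
rep("lid",roi&(Z>0.115))
roi[:]=0;roi[165:220,155:225]=1
m=roi&(Z>0.11);rep("chute",m)
roi[:]=0;roi[222:265,225:260]=1
rep("pedal",roi&(Z>0.03))
# lid rect
roi[:]=0;roi[160:225,205:275]=1
m=(roi&(Z>0.118)&(Z<0.142)).astype(np.uint8)
cs,_=cv2.findContours(m,0,2);k=max(cs,key=cv2.contourArea);r=cv2.minAreaRect(k);print(r)
for p in cv2.boxPoints(r):print(p,px2w(c,*p,z=0.131).round(4))
roi[:]=0;roi[222:265,225:260]=1
m=(roi&(Z>0.035)).astype(np.uint8)
# pad pixels list
print(Z[225:262:2,228:258:2].round(3))
E
```

```text
cam [ 0.33217115 -0.12478768  1.43841899]
obj [340.9 188. ] 404 mean [ 0.6094 -0.2625  0.0483] zmed 0.0314 min [ 0.332 -0.3    0.012] max [ 0.646 -0.125  1.438]
obj [404.4 207.4] 196 mean [ 0.5582 -0.433   0.0347] zmed 0.0358 min [ 0.539 -0.454  0.013] max [ 0.578 -0.413  0.043]
obj [379.7 230.2] 196 mean [ 0.495  -0.3625  0.0488] zmed 0.0355 min [ 0.332 -0.386  0.013] max [ 0.519 -0.125  1.438]
obj [327.5 234.1] 157 mean [ 0.4878 -0.2259  0.0266] zmed 0.017 min [ 0.332 -0.252  0.012] max [ 0.514 -0.125  1.438]
obj [392.4 259.8] 202 mean [ 0.4172 -0.3928  0.0485] zmed 0.0351 min [ 0.332 -0.417  0.012] max [ 0.439 -0.125  1.438]
lid [236.7 191. ] 2423 mean [0.5857 0.0078 0.1385] zmed 0.1337 min [ 0.332 -0.125  0.122] max [0.65  0.077 1.438]
chute [197.6 190.3] 1969 mean [0.5834 0.1017 0.1617] zmed 0.152 min [ 0.332 -0.125  0.11 ] max [0.645 0.173 1.438]
pedal [241.  245.5] 450 mean [0.4551 0.0025 0.0665] zmed 0.0547 min [ 0.332 -0.125  0.039] max [0.519 0.031 1.438]
((236.6804962158203, 191.0127716064453), (46.28299331665039, 52.518009185791016), 87.70938873291016)
[209.51755 168.9392
[... 2735 characters left out ...]
 4.000e-03]
 [ 4.000e-03  3.000e-03  5.900e-02  5.500e-02  6.300e-02  6.200e-02
   5.700e-02  6.200e-02  5.600e-02  5.900e-02  5.700e-02  5.900e-02
   7.000e-03  7.000e-03  3.000e-03]
 [ 3.000e-03 -0.000e+00  5.800e-02  5.800e-02  5.700e-02  5.700e-02
   5.900e-02  5.800e-02  5.800e-02  5.400e-02  5.200e-02  5.700e-02
   8.000e-03  5.000e-03  6.000e-03]
 [ 7.000e-03  3.000e-03  6.000e-03  6.000e-03  6.000e-03  4.000e-03
   5.000e-03  6.000e-03 -1.000e-03  6.000e-03  3.000e-03  2.000e-03
   6.000e-03  7.000e-03  4.000e-03]
 [ 5.000e-03  4.000e-03  2.000e-03  2.000e-03  4.000e-03  3.000e-03
   1.100e-02 -0.000e+00  1.200e-02  9.000e-03  6.000e-03  3.000e-03
   6.000e-03  4.000e-03  1.000e-03]]
```

View pics/crop1.png

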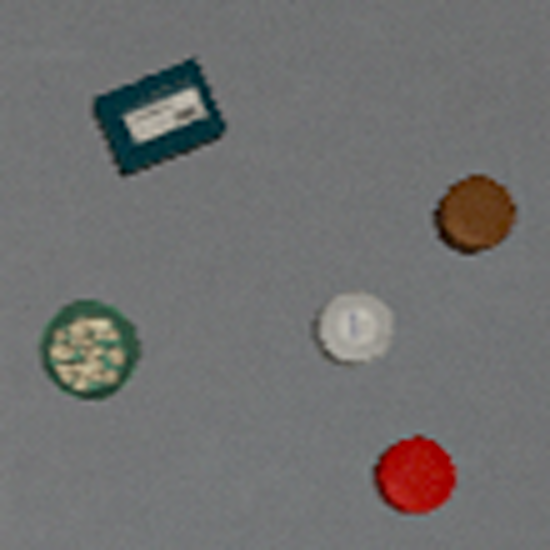

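The crop confirms the white capped pot at top pixel (381,230), with the brown, red, cup and box all clear of it. Next I'll refine the poses.

```bash
python3 - <<'E'
from h import *
c=dict(np.load("top0.npz"));P=cloud(c);Z=P[...,2].copy();Z[c["z_map"]==0]=-1
hsv=cv2.cvtColor(c["color"],cv2.COLOR_BGR2HSV)
print("table",np.median(Z[240:250,265:310]))
def big(r,m):
    k=np.zeros(Z.shape,np.uint8);k[r]=m[r];n,l,st,ce=cv2.connectedComponentsWithStats(k);i=1+st[1:,4].argmax();return (l==i)
def rect(name,m,z):
    cs,_=cv2.findContours(m.astype(np.uint8),0,2);k=max(cs,key=cv2.contourArea)[:,0]
    w=np.array([px2w(c,u,v,z)[:2] for u,v in k],np.float32);r=cv2.minAreaRect(w*1000);print(name,r,"zmed",np.median(Z[m]))
m=big(np.s_[215:246,365:400],(Z>0.024)&(Z<.1));v,u=np.nonzero(m);print("pot",u.mean(),v.mean(),m.sum(),px2w(c,u.mean(),v.mean(),.034),np.median(Z[m]))
m=big(np.s_[238:265,225:260],(Z>0.03)&(Z<.1));rect("pad",m,np.median(Z[m])-.004)
m=big(np.s_[160:225,205:275],(Z>0.12)&(Z<.142));rect("lid",m,.132)
m=big(np.s_[160:225,155:275],(Z>0.12)&(Z<.3));rect("all",m,.15)
# lid/chute profile along y
for u in range(165,270,4):
    q=P[175:208,u];q=q[q[:,2]<1];print(u,np.median(q[:,1]).round(3),np.median(q[:,2]).round(3),end=" | ")
# chute walls & edges columnwise
print()
for u in(172,180,188,196,204,225,240,255):
    col=np.nonzero((Z[155:230,u]>0.11)&(Z[155:230,u]<.3))[0]+155
    e=[px2w(c,u,r,np.median(Z[col,u])-.004)[:2].round(4) for r in(col[0]-.5,col[-1]+.5)];print(u,e, np.mean(e,0))
E
```

```text
table 0.0058430204716451994
pot 380.0652173913044 230.17934782608697 184 [ 0.49694186 -0.36585304  0.034     ] 0.03557696192103177
pad ((451.03125, 3.9077930450439453), (50.35295104980469, 52.8061408996582), 0.34450235962867737) zmed 0.05545912612083792
lid ((587.2921142578125, 8.359367370605469), (119.04015350341797, 131.4996795654297), 1.9748106002807617) zmed 0.13358320654296496
all ((581.8934936523438, 61.144981384277344), (117.4000015258789, 238.99305725097656), 1.9747579097747803) zmed 0.13580884297998885
165 0.22 0.006 | 169 0.167 0.187 | 173 0.159 0.182 | 177 0.15 0.177 | 181 0.141 0.174 | 185 0.132 0.168 | 189 0.124 0.163 | 193 0.115 0.156 | 197 0.106 0.152 | 201 0.096 0.147 | 205 0.087 0.14 | 209 0.078 0.134 | 213 0.066 0.152 | 217 0.058 0.133 | 221 0.048 0.134 | 225 0.038 0.134 | 229 0.028 0.134 | 233 0.018 0.133 | 237 0.008 0.134 | 241 -0.002 0.133 | 245 -0.012 0.133 | 249 -0.023 0.133 | 253 -0.033 0.134 | 257 -0.043 0.133 | 261 -0.053 0.135 | 265 -0.057 0.004 | 269 -0.068 0.006 | 
172 [array([0.6222, 0.1627]), array([0.5452, 0.1604])] [0.5837  0.16155]
180 [array([0.6243, 0.1452]), array([0.5418, 0.1429])] [0.58305 0.14405]
188 [array([0.6243, 0.1276]), array([0.5486, 0.1257])] [0.58645 0.12665]
196 [array([0.6266, 0.1096]), array([0.5478, 0.1078])] [0.5872 0.1087]
204 [array([0.6259, 0.0909]), array([0.5491, 0.0893])] [0.5875 0.0901]
225 [array([0.6459, 0.0393]), array([0.5275, 0.0376])] [0.5867  0.03845]
240 [array([0.6484, 0.0011]), array([ 5.273e-01, -1.000e-04])] [5.8785e-01 5.0000e-04]
255 [array([ 0.6479, -0.0372]), array([ 0.5295, -0.0378])] [ 0.5887 -0.0375]
```

```bash
cat >> h.py <<'E'
from scipy.spatial.transform import Rotation as Ro
B=np.array([.5875,.007,0]);YAW=np.deg2rad(1.8)
Rb=Ro.from_euler('z',YAW)
def Rt(tilt=0): # tool x=bin y, tool y=bin x, z down, tilted about bin x
    return Rb*Ro.from_euler('x',tilt,degrees=True)*Ro.from_matrix(np.array([[0,1,0],[1,0,0],[0,0,-1.]]))
def binw(p): return B+Rb.apply(np.array(p,float)/1000)
def cur(s=None):
    s=s or env.get_state();q=s["orientation"];return s["tcp_pos"],Ro.from_quat([q[1],q[2],q[3],q[0]])
def plan(*targets):
    p,R=cur()
    for t,Rg in targets: print("shift",(R.inv().apply(np.array(t)-p)*1000).round(1),"turn",(R.inv()*Rg).as_rotvec().round(4))
E
python3 - <<'E'
from h import *
plan(([.45,.1,.26],Rt()),([.490,-.367,.2],Rt()))
E
```

```text
shift [-376.7 -308.8  -29.1] turn [-1.5000e-03  7.0000e-04  1.1436e+00]
shift [-593.7 -724.2   31.5] turn [-1.5000e-03  7.0000e-04  1.1436e+00]
```

Call:
apply_moves(
  rows=[
    {"xyz": [-30,-25,-29],"turn": [0,0,0.1],"grip": 0.75},
    {"xyz": [-60,-50,-29],"turn": [0,0,0.2],"grip": 0.75},
    {"xyz": [-90,-75,-29],"turn": [0,0,0.3],"grip": 0.75},
    {"xyz": [-120,-100,-29],"turn": [0,0,0.4],"grip": 0.75},
    {"xyz": [-152,-125,-29],"turn": [0,0,0.5],"grip": 0.75},
    {"xyz": [-184,-150,-29],"turn": [0,0,0.6],"grip": 0.75},
    {"xyz": [-216,-176,-29],"turn": [0,0,0.7],"grip": 0.75},
    {"xyz": [-248,-202,-29],"turn": [0,0,0.8],"grip": 0.75},
    {"xyz": [-280,-229,-29],"turn": [0,0,0.9],"grip": 0.75},
    {"xyz": [-312,-255,-29],"turn": [0,0,1.0],"grip": 0.75},
    {"xyz": [-344,-282,-29],"turn": [0,0,1.1],"grip": 0.75},
    {"xyz": [-377,-309,-29],"turn": [0,0,1.1436],"grip": 0.75},
  ],
)

```text
clock: 1.1
tcp_pos: [0.4501, 0.0991, 0.2601]
orientation: [-0.0, 0.698, 0.716, -0.0]
wrist_force: [0.4, -0.2, 0.5]
finger_gap: 0.0643
grip_force: 0.0
```

```bash
python3 - <<'E'
from h import *
print(cur()[0]);plan(([.490,-.367,.2],Rt()))
E
```

```text
[0.45006611 0.09912259 0.26013109]
shift [-467.    27.5   60. ] turn [-0.0003 -0.0002 -0.0047]
```

Call:
apply_moves(
  rows=[
    {"xyz": [-30,2,0],"turn": [0,0,0],"grip": 0.75},
    {"xyz": [-70,4,0],"turn": [0,0,0],"grip": 0.75},
    {"xyz": [-110,6,0],"turn": [0,0,0],"grip": 0.75},
    {"xyz": [-150,9,5],"turn": [0,0,0],"grip": 0.75},
    {"xyz": [-190,11,10],"turn": [0,0,0],"grip": 0.75},
    {"xyz": [-230,14,20],"turn": [0,0,0],"grip": 0.75},
    {"xyz": [-270,16,30],"turn": [0,0,0],"grip": 0.75},
    {"xyz": [-310,18,40],"turn": [0,0,0],"grip": 0.75},
    {"xyz": [-350,21,50],"turn": [0,0,0],"grip": 0.75},
    {"xyz": [-390,23,60],"turn": [0,0,0],"grip": 0.75},
    {"xyz": [-430,25,60],"turn": [0,0,0],"grip": 0.75},
    {"xyz": [-467,27.5,60],"turn": [0,0,0],"grip": 0.75},
  ],
)

```text
clock: 2.1
tcp_pos: [0.4911, -0.3666, 0.1987]
orientation: [-0.001, 0.696, 0.718, -0.0]
wrist_force: [0.1, 0.9, 0.4]
finger_gap: 0.0642
grip_force: 0.0
```

```bash
python3 - <<'E'
from h import *
c=imaging.read_camera("wrist");np.savez("w1.npz",**c);cv2.imwrite("pics/w1.png",c["color"])
p,R=cur();print(p)
img=c["color"].astype(int);P=cloud(c)
m=((img.min(2)>110)&(img.max(2)-img.min(2)<25)&(P[...,2]>.02)&(P[...,2]<.06)).astype(np.uint8)
n,l,st,ce=cv2.connectedComponentsWithStats(m)
for i in range(1,n):
    if st[i,4]>100: print(ce[i],st[i],px2w(c,*ce[i],.034),np.median(P[l==i],0))
T=np.linalg.inv(c["view"]);print(T[:3,3])
E
```

```text
[ 0.49190012 -0.37372569  0.19819294]
[436.64532872  77.58477509] [ 421   49   33   58 1156] [ 0.61248715 -0.26823667  0.034     ] [ 0.6135193  -0.26800955  0.03144152]
[291.15540984 190.52721311] [ 269  168   45   45 1525] [ 0.49713838 -0.36704362  0.034     ] [ 0.49720293 -0.36676994  0.03532109]
[ 0.48858338 -0.28835088  0.34243243]
```

View pics/w1.png

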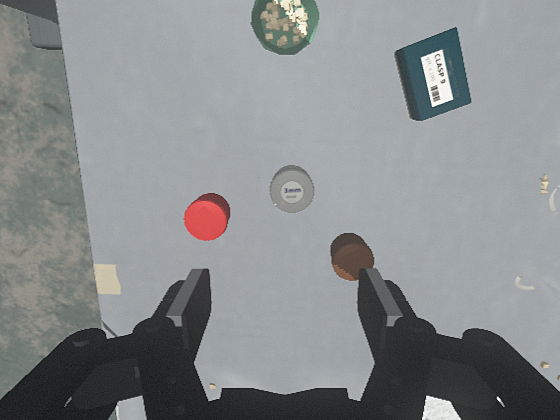

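The wrist view shows the grey-white pot at (291,190) → (0.497,-0.367), which agrees with the top view. Red is at (208,217) and brown at (352,256), both outside the finger path.

Call:
apply_moves(
  rows=[
    {"xyz": [0,7,20],"turn": [0,0,0],"grip": 0.75},
    {"xyz": [0,7,50],"turn": [0,0,0],"grip": 0.75},
    {"xyz": [0,7,80],"turn": [0,0,0],"grip": 0.75},
    {"xyz": [0,7,110],"turn": [0,0,0],"grip": 0.75},
    {"xyz": [0,7,130],"turn": [0,0,0],"grip": 0.75},
    {"xyz": [0,7,140],"turn": [0,0,0],"grip": 0.75},
    {"xyz": [0,7,140],"turn": [0,0,0],"grip": 0.75},
    {"xyz": [0,7,140],"turn": [0,0,0],"grip": 0.75},
  ],
)

```text
clock: 2.82
tcp_pos: [0.499, -0.3643, 0.0604]
orientation: [-0.0, 0.696, 0.718, 0.0]
wrist_force: [-0.5, -0.3, 0.4]
finger_gap: 0.0644
grip_force: 0.0
```

```bash
python3 - <<'E'
from h import *
print(cur()[0]);plan(([.4975,-.367,.011],Rt()))
E
```

```text
[ 0.49902721 -0.36432721  0.06038471]
shift [-2.7 -1.6 49.4] turn [-0.0004 -0.0006  0.0001]
```

Call:
apply_moves(
  rows=[
    {"xyz": [-2.7,-1.6,15],"turn": [0,0,0],"grip": 0.75},
    {"xyz": [-2.7,-1.6,30],"turn": [0,0,0],"grip": 0.75},
    {"xyz": [-2.7,-1.6,42],"turn": [0,0,0],"grip": 0.75},
    {"xyz": [-2.7,-1.6,49.4],"turn": [0,0,0],"grip": 0.75},
    {"xyz": [-2.7,-1.6,49.4],"turn": [0,0,0],"grip": 0.75},
    {"xyz": [-2.7,-1.6,49.4],"turn": [0,0,0],"grip": 0.3},
    {"xyz": [-2.7,-1.6,49.4],"turn": [0,0,0],"grip": 0.3},
    {"xyz": [-2.7,-1.6,49.4],"turn": [0,0,0],"grip": 0.3},
    {"xyz": [-2.7,-1.6,49.4],"turn": [0,0,0],"grip": 0.3},
    {"xyz": [-2.7,-1.6,49.4],"turn": [0,0,0],"grip": 0.3},
    {"xyz": [-2.7,-1.6,49.4],"turn": [0,0,0],"grip": 0.3},
  ],
  force=25,
)

```text
clock: 3.73
tcp_pos: [0.4985, -0.3681, 0.0125]
orientation: [0.001, 0.696, 0.718, 0.0]
wrist_force: [-1.2, 0.2, 5.6]
finger_gap: 0.0398
grip_force: 25.4
```

```bash
python3 - <<'E'
from h import *
print(cur()[0]);
up=binw([0,105,153])
plan(([.4975,-.367,.13],Rt()),([.46,-.10,.28],Rt(15)))
E
```

```text
[ 0.49850977 -0.36810978  0.01253098]
shift [   0.9   -0.7 -117.5] turn [0.0022 0.002  0.0001]
shift [ 268.7  -29.5 -268.1] turn [0.0022 0.2638 0.0004]
```

Call:
apply_moves(
  rows=[
    {"xyz": [0,0,-10],"turn": [0,0,0],"grip": 0.3},
    {"xyz": [0,0,-35],"turn": [0,0,0],"grip": 0.3},
    {"xyz": [0,0,-65],"turn": [0,0,0],"grip": 0.3},
    {"xyz": [10,0,-100],"turn": [0,0,0],"grip": 0.3},
    {"xyz": [30,-3,-135],"turn": [0,0.03,0],"grip": 0.3},
    {"xyz": [60,-7,-170],"turn": [0,0.06,0],"grip": 0.3},
    {"xyz": [95,-11,-200],"turn": [0,0.1,0],"grip": 0.3},
    {"xyz": [130,-15,-230],"turn": [0,0.14,0],"grip": 0.3},
    {"xyz": [168,-19,-255],"turn": [0,0.18,0],"grip": 0.3},
    {"xyz": [205,-23,-268],"turn": [0,0.22,0],"grip": 0.3},
    {"xyz": [240,-27,-268],"turn": [0,0.25,0],"grip": 0.3},
    {"xyz": [268,-29,-268],"turn": [0,0.264,0],"grip": 0.3},
  ],
)

```text
clock: 4.73
tcp_pos: [0.4599, -0.0991, 0.2812]
orientation: [-0.094, 0.69, 0.712, 0.092]
wrist_force: [0.2, 0.5, 0.1]
finger_gap: 0.0397
grip_force: 25.3
```

```bash
python3 - <<'E'
from h import *
s=env.get_state();print(cur(s)[0],s["finger_gap"],s["wrist_force"])
n=np.array([0,-.5,.8660]);f=np.array([0,64,131.]);u=np.array([0,.866,.5])
for a,h in((48,60),):
    print(binw(f+u*a+n*(12.5+h)));plan((binw(f+u*a+n*(12.5+h)),Rt(30)))
E
```

```text
[ 0.45993928 -0.09905506  0.28115973] 0.039683364895106245 [0.21641229 0.52592141 0.11805016]
[0.58532267 0.0762838  0.217785  ]
shift [148.9 130.5 106.2] turn [ 2.500e-03  2.595e-01 -1.000e-04]
```

Call:
apply_moves(
  rows=[
    {"xyz": [12,11,5],"turn": [0,0.02,0],"grip": 0.3},
    {"xyz": [30,26,14],"turn": [0,0.05,0],"grip": 0.3},
    {"xyz": [50,44,26],"turn": [0,0.08,0],"grip": 0.3},
    {"xyz": [72,63,42],"turn": [0,0.12,0],"grip": 0.3},
    {"xyz": [95,83,60],"turn": [0,0.16,0],"grip": 0.3},
    {"xyz": [115,100,76],"turn": [0,0.2,0],"grip": 0.3},
    {"xyz": [132,116,90],"turn": [0,0.23,0],"grip": 0.3},
    {"xyz": [144,126,100],"turn": [0,0.25,0],"grip": 0.3},
    {"xyz": [149,130.5,106],"turn": [0,0.2595,0],"grip": 0.3},
    {"xyz": [149,130.5,106],"turn": [0,0.2595,0],"grip": 0.3},
    {"xyz": [149,130.5,106],"turn": [0,0.2595,0],"grip": 0.3},
  ],
)

```text
clock: 5.65
tcp_pos: [0.5848, 0.0748, 0.2155]
orientation: [-0.186, 0.672, 0.694, 0.18]
wrist_force: [0.6, 0.1, 0.4]
finger_gap: 0.0398
grip_force: 25.3
```

```bash
python3 - <<'E'
from h import *
c=imaging.read_camera("wrist");np.savez("w2.npz",**c);cv2.imwrite("pics/w2.png",c["color"])
p,R=cur();print(p,R.apply([0,0,1]))
n=np.array([0,-.5,.8660]);f=np.array([0,64,131.]);u=np.array([0,.866,.5])
plan((binw(f+u*48+n*(12.5+60)),Rt(30)))
# check chute plane in bin frame from wrist depth
P=cloud(c);q=Rb.inv().apply((P.reshape(-1,3)-B))*1000;q=q.reshape(P.shape)
z=c["z_map"]
sel=(z>0)&(abs(q[...,0])<25)&(q[...,1]>125)&(q[...,1]<158)&(q[...,2]>120)&(q[...,2]<200)
a=np.polyfit(q[sel][:,1],q[sel][:,2],1);print(sel.sum(),a,"z at y=130:",np.polyval(a,130),"expect",131+66*np.tan(np.pi/6))
for y in(120,130,140,150):
    s=(z>0)&(abs(q[...,1]-y)<2)&(q[...,2]>100)&(q[...,2]<215)&(abs(q[...,0])<60);v=q[s]
    print(y,v[:,0].min(),v[:,0].max(),len(v)); 
    hi=v[v[:,2]>131+(y-64)*.577+8]; print("walls",hi[hi[:,0]<0][:,0].mean(),hi[hi[:,0]>0][:,0].mean(),len(hi))
s=(z>0)&(abs(q[...,0])<20)&(q[...,2]>150)&(q[...,2]<200);print("ymax",np.percentile(q[s][:,1],99.5))
E
```

```text
[0.5849461  0.074504   0.21602703] [-0.01520336  0.49902616 -0.86645355]
shift [ 2.4  0.4 -0.6] turn [ 0.0005  0.0009 -0.0003]
5162 [ 0.57787381 94.63896806] z at y=130: 169.76256356909948 expect 169.1051177665153
120 -36.63783127328384 36.837071141740076 871
walls -34.962206430182555 35.2044645125943 90
130 -36.608351567126576 36.72101342444522 921
walls -35.015741853972045 35.11907829643565 87
140 -36.69847959620737 36.688850868276496 969
walls -35.1331246932659 35.108171535497824 96
150 -36.9447135659711 36.60948203530036 1017
walls -35.1668061049599 35.05009528232111 105
ymax 163.33862935657024
```

View pics/w2.png

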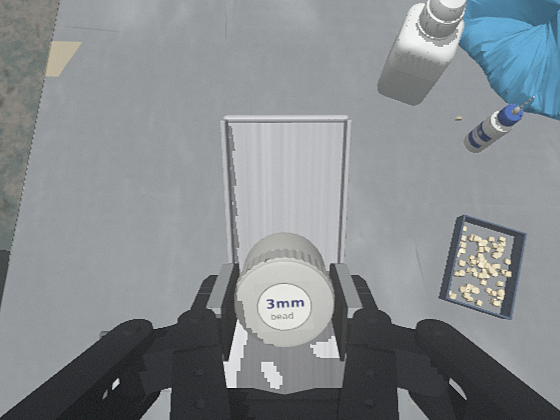

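The wrist view shows the pot held over the chute, centred between the walls at x≈226 and x≈349. The chute's depth readings match the bin pose to about 1 mm, so I'm lowering.

Call:
apply_moves(
  rows=[
    {"xyz": [2.4,0.4,8],"turn": [0,0,0],"grip": 0.3},
    {"xyz": [2.4,0.4,18],"turn": [0,0,0],"grip": 0.3},
    {"xyz": [2.4,0.4,28],"turn": [0,0,0],"grip": 0.3},
    {"xyz": [2.4,0.4,38],"turn": [0,0,0],"grip": 0.3},
    {"xyz": [2.4,0.4,46],"turn": [0,0,0],"grip": 0.3},
    {"xyz": [2.4,0.4,51],"turn": [0,0,0],"grip": 0.3},
    {"xyz": [2.4,0.4,54],"turn": [0,0,0],"grip": 0.3},
    {"xyz": [2.4,0.4,55],"turn": [0,0,0],"grip": 0.3},
    {"xyz": [2.4,0.4,55],"turn": [0,0,0],"grip": 0.3},
    {"xyz": [2.4,0.4,55],"turn": [0,0,0],"grip": 0.3},
  ],
)

```text
clock: 6.53
tcp_pos: [0.5849, 0.1047, 0.1693]
orientation: [-0.186, 0.672, 0.694, 0.18]
wrist_force: [0.2, 0.3, -0.3]
finger_gap: 0.04
grip_force: 25.3
```

```bash
python3 - <<'E'
from h import *
p,R=cur();n=np.array([0,-.5,.8660]);f=np.array([0,64,131.]);u=np.array([0,.866,.5])
b=Rb.inv().apply(p-B)*1000-f;print("up",b@u,"h",b@n,"x",b[0]);plan((binw(f+u*48+n*12.5),Rt(30)))
E
```

```text
up 48.33957961776272 h 16.28395216014286 x 0.44109316774033386
shift [-0.3 -0.4  3.8] turn [0.0005 0.0002 0.0002]
```

Call:
apply_moves(
  rows=[
    {"xyz": [0,-0.4,1],"turn": [0,0,0],"grip": 0.3},
    {"xyz": [0,-0.4,2],"turn": [0,0,0],"grip": 0.3},
    {"xyz": [0,-0.4,2.5],"turn": [0,0,0],"grip": 0.3},
    {"xyz": [0,-0.4,2.5],"turn": [0,0,0],"grip": 0.3},
    {"xyz": [0,-0.4,2.5],"turn": [0,0,0],"grip": 0.3},
  ],
)

```text
clock: 6.95
tcp_pos: [0.5842, 0.106, 0.1669]
orientation: [-0.186, 0.672, 0.694, 0.18]
wrist_force: [1.0, 1.1, -0.2]
finger_gap: 0.0397
grip_force: 25.3
```

Call:
apply_moves(
  rows=[
    {"xyz": [0,0,0.5],"turn": [0,0,0],"grip": 0.3},
    {"xyz": [0,0,1],"turn": [0,0,0],"grip": 0.3},
    {"xyz": [0,0,1],"turn": [0,0,0],"grip": 0.3},
    {"xyz": [0,0,1],"turn": [0,0,0],"grip": 0.3},
  ],
)

```text
clock: 7.28
tcp_pos: [0.5842, 0.1065, 0.1659]
orientation: [-0.186, 0.672, 0.694, 0.18]
wrist_force: [0.5, -0.0, -0.2]
finger_gap: 0.0398
grip_force: 25.3
```

Call:
apply_moves(
  rows=[
    {"xyz": [0,0,0.5],"turn": [0,0,0],"grip": 0.3},
    {"xyz": [0,0,1],"turn": [0,0,0],"grip": 0.3},
    {"xyz": [0,0,1],"turn": [0,0,0],"grip": 0.3},
    {"xyz": [0,0,1],"turn": [0,0,0],"grip": 0.3},
  ],
)

```text
clock: 7.62
tcp_pos: [0.5845, 0.1066, 0.1658]
orientation: [-0.185, 0.672, 0.694, 0.18]
wrist_force: [-0.4, -3.8, 5.0]
finger_gap: 0.0398
grip_force: 25.8
```

Contact felt, with the force along the chute's normal. Releasing.

Call:
apply_moves(
  rows=[
    {"xyz": [0,0,-0.5],"turn": [0,0,0],"grip": 0.3},
    {"xyz": [0,0,-0.5],"turn": [0,0,0],"grip": 0.55},
    {"xyz": [0,0,-0.5],"turn": [0,0,0],"grip": 0.65},
    {"xyz": [0,0,-0.5],"turn": [0,0,0],"grip": 0.65},
    {"xyz": [0,0,-0.5],"turn": [0,0,0],"grip": 0.65},
    {"xyz": [0,0,-0.5],"turn": [0,0,0],"grip": 0.65},
    {"xyz": [0,0,-5],"turn": [0,0,0],"grip": 0.65},
    {"xyz": [0,0,-15],"turn": [0,0,0],"grip": 0.65},
    {"xyz": [0,0,-30],"turn": [0,0,0],"grip": 0.65},
    {"xyz": [0,0,-50],"turn": [0,0,0],"grip": 0.65},
    {"xyz": [0,0,-70],"turn": [0,0,0],"grip": 0.65},
    {"xyz": [0,0,-80],"turn": [0,0,0],"grip": 0.65},
  ],
)

```text
clock: 8.62
tcp_pos: [0.5863, 0.0656, 0.2373]
orientation: [-0.184, 0.672, 0.694, 0.181]
wrist_force: [0.2, -0.2, -0.1]
finger_gap: 0.0558
grip_force: 0.0
```

```bash
python3 - <<'E'
from h import *
c=imaging.read_camera("wrist");np.savez("w3.npz",**c);cv2.imwrite("pics/w3.png",c["color"])
print(cur()[0]);
plan(([.585,.03,.26],Rt(30)),([.47,.012,.26],Rt(0)),([.447,.004,.12],Rt(0)))
E
```

```text
[0.58700387 0.06491705 0.23835744]
shift [-19.4  -2.9 -36.1] turn [0.0053 0.0016 0.0011]
shift [ -31.7 -118.4  -43.9] turn [ 5.50e-03 -5.22e-01 -3.00e-04]
shift [-107.8 -142.4   73.7] turn [ 5.50e-03 -5.22e-01 -3.00e-04]
```

View pics/w3.png

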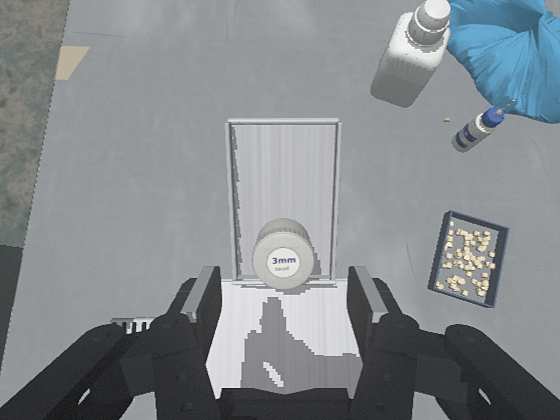

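The pot stands at (283,258), leaning on the shut lid's upstand. Next I close the fingers and move above the pedal.

Call:
apply_moves(
  rows=[
    {"xyz": [-8,-5,-15],"turn": [0,0,0],"grip": 0.65},
    {"xyz": [-20,-15,-36],"turn": [0,-0.05,0],"grip": 0.3},
    {"xyz": [-22,-35,-40],"turn": [0,-0.13,0],"grip": 0},
    {"xyz": [-25,-60,-44],"turn": [0,-0.22,0],"grip": 0},
    {"xyz": [-28,-85,-44],"turn": [0,-0.32,0],"grip": 0},
    {"xyz": [-30,-105,-44],"turn": [0,-0.42,0],"grip": 0},
    {"xyz": [-40,-120,-30],"turn": [0,-0.5,0],"grip": 0},
    {"xyz": [-60,-130,0],"turn": [0.003,-0.522,0],"grip": 0},
    {"xyz": [-80,-137,30],"turn": [0.003,-0.522,0],"grip": 0},
    {"xyz": [-96,-141,56],"turn": [0.003,-0.522,0],"grip": 0},
    {"xyz": [-107,-142,72],"turn": [0.003,-0.522,0],"grip": 0},
    {"xyz": [-108,-142,74],"turn": [0.003,-0.522,0],"grip": 0},
  ],
)

```text
clock: 9.67
tcp_pos: [0.4418, 0.0065, 0.1131]
orientation: [-0.004, 0.696, 0.718, -0.002]
wrist_force: [-1.5, 0.4, -0.3]
finger_gap: -0.0
grip_force: 0.0
```

```bash
python3 - <<'E'
from h import *
c=imaging.read_camera("wrist");np.savez("w4.npz",**c)
s=env.get_state();p,R=cur(s);print(p,R.apply([0,0,1]),s["finger_gap"])
P=cloud(c);z=c["z_map"];q=Rb.inv().apply((P.reshape(-1,3)-B)).reshape(P.shape)*1000
m=(z>0)&(q[...,2]>30)&(q[...,2]<85)&(q[...,0]<-100)&(q[...,0]>-190)&(abs(q[...,1])<45)
n,l,st,ce=cv2.connectedComponentsWithStats(m.astype(np.uint8))
for i in range(1,n):
    if st[i,4]>150:
        v=q[l==i];print(st[i],np.percentile(v,[2,50,98],axis=0).round(1).tolist())
t=(z>0)&(abs(q[...,2])<15);print("table",np.median(q[t][:,2]))
cv2.imwrite("pics/w4.png",c["color"])
E
```

```text
[0.44322027 0.00636928 0.11465017] [-0.00720695  0.00240051 -0.99997115] 1.9189770719381984e-05
[ 257  193  102   84 5978] [[-161.9, -22.0, 49.7], [-136.7, 4.5, 54.8], [-104.2, 27.4, 58.0]]
table 3.960434717699357
```

View pics/w4.png

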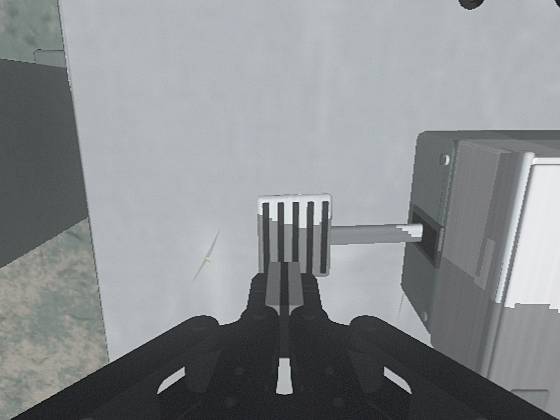

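The wrist view shows the pad spanning px 258–331 × 195–275, so its centre is about (-140, 0) in the bin frame with its top near 53 mm. Next I position just above it.

```bash
python3 - <<'E'
from h import *
plan((binw([-140,0,66]),Rt(0)))
E
```

```text
shift [-4.   4.6 48.6] turn [-0.0071 -0.0026  0.0005]
```

Call:
apply_moves(
  rows=[
    {"xyz": [-2,2,5],"turn": [-0.004,-0.001,0],"grip": 0},
    {"xyz": [-4,4.5,15],"turn": [-0.007,-0.0026,0],"grip": 0},
    {"xyz": [-4,4.5,27],"turn": [-0.007,-0.0026,0],"grip": 0},
    {"xyz": [-4,4.5,38],"turn": [-0.007,-0.0026,0],"grip": 0},
    {"xyz": [-4,4.5,45],"turn": [-0.007,-0.0026,0],"grip": 0},
    {"xyz": [-4,4.5,48],"turn": [-0.007,-0.0026,0],"grip": 0},
    {"xyz": [-4,4.5,48],"turn": [-0.007,-0.0026,0],"grip": 0},
    {"xyz": [-4,4.5,48],"turn": [-0.007,-0.0026,0],"grip": 0},
  ],
)

```text
clock: 10.38
tcp_pos: [0.4505, 0.0021, 0.069]
orientation: [0.002, 0.696, 0.718, 0.001]
wrist_force: [0.5, -0.5, 0.1]
finger_gap: -0.0001
grip_force: 0.0
```

Call:
apply_moves(
  rows=[
    {"xyz": [0,-1,1],"turn": [0,0,0],"grip": 0},
    {"xyz": [0,-2,2],"turn": [0,0,0],"grip": 0},
    {"xyz": [0,-3,4],"turn": [0,0,0],"grip": 0},
    {"xyz": [0,-3,5.5],"turn": [0,0,0],"grip": 0},
    {"xyz": [0,-3,7],"turn": [0,0,0],"grip": 0},
    {"xyz": [0,-3,8.5],"turn": [0,0,0],"grip": 0},
    {"xyz": [0,-3,10],"turn": [0,0,0],"grip": 0},
    {"xyz": [0,-3,11],"turn": [0,0,0],"grip": 0},
    {"xyz": [0,-3,11],"turn": [0,0,0],"grip": 0},
  ],
)

```text
clock: 11.13
tcp_pos: [0.4466, 0.0022, 0.057]
orientation: [0.002, 0.696, 0.718, 0.001]
wrist_force: [0.5, 0.0, -0.7]
finger_gap: -0.0001
grip_force: 0.0
```

Call:
apply_moves(
  rows=[
    {"xyz": [0,0,1],"turn": [0,0,0],"grip": 0},
    {"xyz": [0,0,2],"turn": [0,0,0],"grip": 0},
    {"xyz": [0,0,3],"turn": [0,0,0],"grip": 0},
    {"xyz": [0,0,4],"turn": [0,0,0],"grip": 0},
    {"xyz": [0,0,4],"turn": [0,0,0],"grip": 0},
    {"xyz": [0,0,4],"turn": [0,0,0],"grip": 0},
  ],
)

```text
clock: 11.63
tcp_pos: [0.4469, 0.0021, 0.0538]
orientation: [0.002, 0.696, 0.718, 0.001]
wrist_force: [-2.1, 0.4, 6.7]
finger_gap: -0.0003
grip_force: 3.3
```

Call:
apply_moves(
  rows=[
    {"xyz": [0,0,0.8],"turn": [0,0,0],"grip": 0},
    {"xyz": [0,0,1.8],"turn": [0,0,0],"grip": 0},
    {"xyz": [0,0,3],"turn": [0,0,0],"grip": 0},
    {"xyz": [0,0,4.2],"turn": [0,0,0],"grip": 0},
    {"xyz": [0,0,5.4],"turn": [0,0,0],"grip": 0},
    {"xyz": [0,0,6.6],"turn": [0,0,0],"grip": 0},
    {"xyz": [0,0,7.8],"turn": [0,0,0],"grip": 0},
    {"xyz": [0,0,9],"turn": [0,0,0],"grip": 0},
    {"xyz": [0,0,10.2],"turn": [0,0,0],"grip": 0},
    {"xyz": [0,0,11.4],"turn": [0,0,0],"grip": 0},
    {"xyz": [0,0,12.6],"turn": [0,0,0],"grip": 0},
    {"xyz": [0,0,13.8],"turn": [0,0,0],"grip": 0},
  ],
)

```text
clock: 12.63
tcp_pos: [0.4458, 0.0021, 0.0396]
orientation: [0.001, 0.696, 0.718, 0.0]
wrist_force: [-3.9, -0.3, 5.1]
finger_gap: 0.0001
grip_force: 3.2
```

Call:
apply_moves(
  rows=[
    {"xyz": [0,-0.3,1.2],"turn": [0,0,0],"grip": 0},
    {"xyz": [0,-0.6,2.4],"turn": [0,0,0],"grip": 0},
    {"xyz": [0,-0.9,3.6],"turn": [0,0,0],"grip": 0},
    {"xyz": [0,-1,4.8],"turn": [0,0,0],"grip": 0},
    {"xyz": [0,-1,6],"turn": [0,0,0],"grip": 0},
    {"xyz": [0,-1,7.2],"turn": [0,0,0],"grip": 0},
    {"xyz": [0,-1,8.2],"turn": [0,0,0],"grip": 0},
    {"xyz": [0,-1,9.2],"turn": [0,0,0],"grip": 0},
    {"xyz": [0,-1,10],"turn": [0,0,0],"grip": 0},
    {"xyz": [0,-1,10],"turn": [0,0,0],"grip": 0},
  ],
)

```text
clock: 13.47
tcp_pos: [0.446, 0.0021, 0.0298]
orientation: [0.002, 0.696, 0.718, 0.001]
wrist_force: [-2.6, -0.5, 5.7]
finger_gap: -0.0005
grip_force: 2.9
```

Call:
apply_moves(
  rows=[
    {"xyz": [0,0,1],"turn": [0,0,0],"grip": 0},
    {"xyz": [0,0,2],"turn": [0,0,0],"grip": 0},
    {"xyz": [0,0,2.5],"turn": [0,0,0],"grip": 0},
    {"xyz": [0,0,2.5],"turn": [0,0,0],"grip": 0},
  ],
)

```text
clock: 13.8
tcp_pos: [0.446, 0.0021, 0.0274]
orientation: [0.002, 0.696, 0.718, 0.001]
wrist_force: [-2.3, 1.0, 4.7]
finger_gap: -0.0003
grip_force: 2.8
```

Call:
apply_moves(
  rows=[
    {"xyz": [0,0,0.5],"turn": [0,0,0],"grip": 0},
    {"xyz": [0,0,1],"turn": [0,0,0],"grip": 0},
    {"xyz": [0,0,1],"turn": [0,0,0],"grip": 0},
  ],
)

```text
clock: 14.05
tcp_pos: [0.4461, 0.0021, 0.0264]
orientation: [0.002, 0.696, 0.718, 0.001]
wrist_force: [-2.3, -1.2, 5.1]
finger_gap: 0.0
grip_force: 2.8
```

Call:
apply_moves(
  rows=[
    {"xyz": [0,0,0.5],"turn": [0,0,0],"grip": 0},
    {"xyz": [0,0,1],"turn": [0,0,0],"grip": 0},
    {"xyz": [0,0,1],"turn": [0,0,0],"grip": 0},
  ],
)

```text
clock: 14.3
tcp_pos: [0.4461, 0.0021, 0.0254]
orientation: [0.002, 0.696, 0.718, 0.001]
wrist_force: [-1.2, 1.0, 4.5]
finger_gap: -0.0
grip_force: 2.7
```

Call:
apply_moves(
  rows=[
    {"xyz": [0,0,0.5],"turn": [0,0,0],"grip": 0},
    {"xyz": [0,0,1],"turn": [0,0,0],"grip": 0},
    {"xyz": [0,0,1],"turn": [0,0,0],"grip": 0},
  ],
)

```text
clock: 14.55
tcp_pos: [0.4463, 0.0021, 0.0246]
orientation: [0.002, 0.696, 0.718, 0.001]
wrist_force: [-2.3, 0.2, 8.3]
finger_gap: 0.0001
grip_force: 4.3
```

Call:
apply_moves(
  rows=[
    {"xyz": [0,0,0.3],"turn": [0,0,0],"grip": 0},
    {"xyz": [0,0,0.5],"turn": [0,0,0],"grip": 0},
    {"xyz": [0,0,0.5],"turn": [0,0,0],"grip": 0},
  ],
)

```text
clock: 14.8
tcp_pos: [0.4463, 0.0021, 0.0244]
orientation: [0.002, 0.696, 0.718, 0.001]
wrist_force: [-3.0, 1.1, 10.2]
finger_gap: -0.0003
grip_force: 5.2
```

Call:
apply_moves(
  rows=[
    {"xyz": [0,0,0.4],"turn": [0,0,0],"grip": 0},
    {"xyz": [0,0,0.8],"turn": [0,0,0],"grip": 0},
    {"xyz": [0,0,0.8],"turn": [0,0,0],"grip": 0},
  ],
)

```text
clock: 15.05
tcp_pos: [0.4464, 0.0021, 0.0237]
orientation: [0.002, 0.696, 0.718, 0.001]
wrist_force: [-3.4, 1.0, 11.5]
finger_gap: 0.0002
grip_force: 6.3
```

```bash
python3 - <<'E'
from h import *
f=[]
for n in("top","scene","wrist"):
    c=imaging.read_camera(n);np.savez(n+"5.npz",**c);f.append(c["color"]);s=env.get_state();print(s["wrist_force"],s["tcp_pos"][2])
a=np.hstack([cv2.resize(f[0][130:270,150:290],(400,400)),cv2.resize(f[1][110:250,180:320],(400,400))]);cv2.imwrite("pics/s5.png",a)
E
```

```text
[-3.99947594  0.77398967 11.8786835 ] 0.02377668677144419
[-3.70976582  0.66706576 10.87196707] 0.023771596397924408
[-2.94894875  1.48130187 11.82461187] 0.02379350936239222
```

View pics/s5.png

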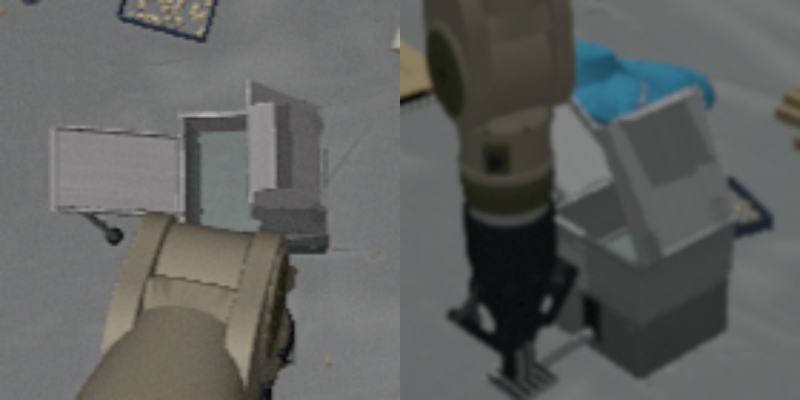

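The lid is up and the chute is empty. I'll press a little more firmly onto the stop, then check the lid angle and find the pot.

Call:
apply_moves(
  rows=[
    {"xyz": [0,0,0.3],"turn": [0,0,0],"grip": 0},
    {"xyz": [0,0,0.6],"turn": [0,0,0],"grip": 0},
    {"xyz": [0,0,0.6],"turn": [0,0,0],"grip": 0},
    {"xyz": [0,0,0.6],"turn": [0,0,0],"grip": 0},
  ],
)

```text
clock: 15.53
tcp_pos: [0.4464, 0.0021, 0.0233]
orientation: [0.002, 0.696, 0.718, 0.002]
wrist_force: [-4.6, 0.7, 13.6]
finger_gap: 0.0003
grip_force: 7.0
```

```bash
python3 - <<'E'
from h import *
for n in("top","scene"):
    c=imaging.read_camera(n);P=cloud(c);z=c["z_map"];q=Rb.inv().apply((P.reshape(-1,3)-B)).reshape(P.shape)*1000
    # lid sheet: in bin y -75..10
    s=(z>0)&(abs(q[...,0])<50)&(q[...,1]>-75)&(q[...,1]<20)&(q[...,2]>140)&(q[...,2]<300)
    v=q[s];print(n,s.sum(),"zmax",np.percentile(v[:,2],99),np.percentile(v[:,1],[1,50,99]))
    i=v[:,2]<215;a=np.arctan2(v[:,2]-129,v[:,1]+62);print("angle pct",np.percentile(a,[5,25,50,75,95]).round(2))
    s=(z>0)&(abs(q[...,0])<52)&(abs(q[...,1])<56)&(q[...,2]>60)&(q[...,2]<122);v=q[s];h=v[v[:,2]>88]
    print("inside",len(v),np.histogram(v[:,2],bins=range(60,125,8)),h.mean(0) if len(h) else 0)
    s=(z>0)&(abs(q[...,0])<30)&(q[...,1]>70)&(q[...,1]<155)&(q[...,2]>131+(q[...,1]-64)*.577+8)&(q[...,2]<240);print("on chute",s.sum())
print(env.get_state()["wrist_force"])
E
```

```text
top 977 zmax 252.5142250823383 [-59.62068982 -32.35220276  -8.28855312]
angle pct [1.12 1.15 1.17 1.23 1.32]
inside 653 (array([ 68, 543,  42,   0,   0,   0,   0,   0]), array([ 60,  68,  76,  84,  92, 100, 108, 116, 124])) 0
on chute 4
scene 1513 zmax 249.34981912382716 [-61.57515593 -35.13863541 -12.45175732]
angle pct [1.13 1.15 1.17 1.22 1.37]
inside 72 (array([ 2, 61,  0,  2,  4,  3,  0,  0]), array([ 60,  68,  76,  84,  92, 100, 108, 116, 124])) [-14.10851288  15.03750384  96.55372146]
on chute 0
[-4.39840859  1.9711489  13.46518998]
```

The chute is clear, nothing is on the table beside the bin, and the lid is fully up with about 13.5 N on the stop. I'll hold for a second, then ease up at about 1 mm per row.

Call:
apply_moves(
  rows=[
    {"xyz": [0,0,0],"turn": [0,0,0],"grip": 0},
    {"xyz": [0,0,0],"turn": [0,0,0],"grip": 0},
    {"xyz": [0,0,0],"turn": [0,0,0],"grip": 0},
    {"xyz": [0,0,0],"turn": [0,0,0],"grip": 0},
    {"xyz": [0,0,0],"turn": [0,0,0],"grip": 0},
    {"xyz": [0,0,0],"turn": [0,0,0],"grip": 0},
    {"xyz": [0,0,0],"turn": [0,0,0],"grip": 0},
    {"xyz": [0,0,0],"turn": [0,0,0],"grip": 0},
  ],
)

```text
clock: 16.3
tcp_pos: [0.4464, 0.0021, 0.0234]
orientation: [0.002, 0.696, 0.718, 0.002]
wrist_force: [-2.7, 0.5, 14.6]
finger_gap: -0.0001
grip_force: 7.0
```

Call:
apply_moves(
  rows=[
    {"xyz": [0,0,-0.5],"turn": [0,0,0],"grip": 0},
    {"xyz": [0,0,-1.2],"turn": [0,0,0],"grip": 0},
    {"xyz": [0,0,-2],"turn": [0,0,0],"grip": 0},
    {"xyz": [0,0,-3],"turn": [0,0,0],"grip": 0},
    {"xyz": [0,0,-4],"turn": [0,0,0],"grip": 0},
    {"xyz": [0,0,-5],"turn": [0,0,0],"grip": 0},
    {"xyz": [0,0,-6],"turn": [0,0,0],"grip": 0},
    {"xyz": [0,0,-7],"turn": [0,0,0],"grip": 0},
    {"xyz": [0,0,-8],"turn": [0,0,0],"grip": 0},
    {"xyz": [0,0,-9],"turn": [0,0,0],"grip": 0},
    {"xyz": [0,0,-10],"turn": [0,0,0],"grip": 0},
    {"xyz": [0,0,-11],"turn": [0,0,0],"grip": 0},
  ],
)

```text
clock: 17.3
tcp_pos: [0.4459, 0.0021, 0.0336]
orientation: [0.002, 0.696, 0.718, 0.001]
wrist_force: [-3.2, -0.3, 5.8]
finger_gap: -0.0
grip_force: 3.1
```

Call:
apply_moves(
  rows=[
    {"xyz": [0,0,-1],"turn": [0,0,0],"grip": 0},
    {"xyz": [0,0,-2],"turn": [0,0,0],"grip": 0},
    {"xyz": [0,0,-3],"turn": [0,0,0],"grip": 0},
    {"xyz": [0,0,-4],"turn": [0,0,0],"grip": 0},
    {"xyz": [0,0,-5],"turn": [0,0,0],"grip": 0},
    {"xyz": [0,0,-6],"turn": [0,0,0],"grip": 0},
    {"xyz": [0,0,-7],"turn": [0,0,0],"grip": 0},
    {"xyz": [0,0,-8],"turn": [0,0,0],"grip": 0},
    {"xyz": [0,0,-9],"turn": [0,0,0],"grip": 0},
    {"xyz": [0,0,-10],"turn": [0,0,0],"grip": 0},
    {"xyz": [0,0,-11],"turn": [0,0,0],"grip": 0},
    {"xyz": [0,0,-12],"turn": [0,0,0],"grip": 0},
  ],
)

```text
clock: 18.3
tcp_pos: [0.4463, 0.0021, 0.0458]
orientation: [0.002, 0.696, 0.718, 0.001]
wrist_force: [-1.2, 0.2, 6.5]
finger_gap: 0.0
grip_force: 3.0
```

Call:
apply_moves(
  rows=[
    {"xyz": [0,0,-0.9],"turn": [0,0,0],"grip": 0},
    {"xyz": [0,0,-1.8],"turn": [0,0,0],"grip": 0},
    {"xyz": [0,0,-2.7],"turn": [0,0,0],"grip": 0},
    {"xyz": [0,0,-3.6],"turn": [0,0,0],"grip": 0},
    {"xyz": [0,0,-4.5],"turn": [0,0,0],"grip": 0},
    {"xyz": [0,0,-5.4],"turn": [0,0,0],"grip": 0},
    {"xyz": [0,0,-6.2],"turn": [0,0,0],"grip": 0},
    {"xyz": [0,0,-7],"turn": [0,0,0],"grip": 0},
    {"xyz": [0,0,-7.8],"turn": [0,0,0],"grip": 0},
    {"xyz": [0,0,-8.6],"turn": [0,0,0],"grip": 0},
    {"xyz": [0,0,-9.4],"turn": [0,0,0],"grip": 0},
    {"xyz": [0,0,-10.2],"turn": [0,0,0],"grip": 0},
  ],
)

```text
clock: 19.3
tcp_pos: [0.4457, 0.0021, 0.0553]
orientation: [0.002, 0.696, 0.718, 0.001]
wrist_force: [0.7, -0.2, 0.5]
finger_gap: 0.0002
grip_force: 0.0
```

Call:
apply_moves(
  rows=[
    {"xyz": [0,0,-0.8],"turn": [0,0,0],"grip": 0},
    {"xyz": [0,0,-1.6],"turn": [0,0,0],"grip": 0},
    {"xyz": [0,0,-2.4],"turn": [0,0,0],"grip": 0},
    {"xyz": [0,0,-4],"turn": [0,0,0],"grip": 0},
    {"xyz": [0,0,-10],"turn": [0,0,0],"grip": 0},
    {"xyz": [0,0,-25],"turn": [0,0,0],"grip": 0},
    {"xyz": [0,0,-50],"turn": [0,0,0],"grip": 0},
    {"xyz": [0,0,-80],"turn": [0,0,0],"grip": 0},
    {"xyz": [0,0,-110],"turn": [0,0,0],"grip": 0},
    {"xyz": [0,0,-135],"turn": [0,0,0],"grip": 0},
    {"xyz": [0,0,-150],"turn": [0,0,0],"grip": 0},
    {"xyz": [0,0,-150],"turn": [0,0,0],"grip": 0},
  ],
)

```text
clock: 20.3
tcp_pos: [0.4474, 0.0019, 0.2094]
orientation: [0.005, 0.696, 0.718, 0.003]
wrist_force: [0.2, -0.0, -0.5]
finger_gap: 0.0001
grip_force: 0.0
```

```bash
python3 - <<'E'
from h import *
f=[]
for n in("top","scene"):
    c=imaging.read_camera(n);f.append(c["color"]);P=cloud(c);z=c["z_map"];q=Rb.inv().apply((P.reshape(-1,3)-B)).reshape(P.shape)*1000
    s=(z>0)&(abs(q[...,0])<50)&(abs(q[...,1])<50)&(q[...,2]>100)&(q[...,2]<300);print(n,"lid z",np.percentile(q[s][:,2],[5,50,95]))
s=env.get_state();print(s["wrist_force"],s["tcp_pos"])
cv2.imwrite("pics/end.png",np.hstack([cv2.resize(f[0][130:280,140:420],(400,214)),cv2.resize(f[1][110:360,150:430],(400,357))[:214]]) if 0 else np.hstack([cv2.resize(f[0][120:290,140:420],(400,243)),cv2.resize(f[1][130:300,150:430],(400,243))]))
E
```

```text
top lid z [129.05496898 133.66437726 137.91453616]
scene lid z [130.25272634 132.57731847 134.79702988]
[0.01988658 0.02965944 0.24428849] [0.44553475 0.00219348 0.20580212]
```

View pics/end.png

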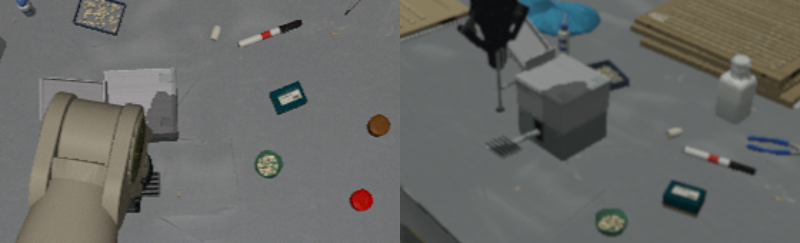

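The lid is shut flat and the pedal is free. The box and cup are where they were, and the pot isn't visible anywhere outside the bin. Handing in.

Call:
apply_moves(
  rows=[
    {"xyz": [0,0,0],"turn": [0,0,0],"grip": 0},
    {"xyz": [0,0,0],"turn": [0,0,0],"grip": 0},
    {"xyz": [0,0,0],"turn": [0,0,0],"grip": 0},
    {"xyz": [0,0,0],"turn": [0,0,0],"grip": 0},
  ],
)

```text
clock: 20.73
tcp_pos: [0.4446, 0.0024, 0.2044]
orientation: [0.001, 0.696, 0.718, 0.001]
wrist_force: [0.1, -0.7, -0.7]
finger_gap: 0.0001
grip_force: 0.0
```

```bash
python3 -c "
from workcell import ticket
print(ticket.hand_in())"
```

```text
the job is handed in; nothing more can be done
None
```

I handed the job in at about 21 s: the pot left the chute with the lid fully up and should be in the bin (not seen inside, but nowhere outside), the pedal was pressed to its stop at about 14 N, the lid was eased shut over about 3 s, and the box and cup were not touched.

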